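# Push a clipboard out over the end of the bench riser

### The job

A clipboard lies flat on the low riser shelf on the bench, its clip towards the riser's left-hand end (the robot's left). With the fingertips, gently push it along the riser until its clip end sticks out about 60 mm past that end, square to the edge, so that the next person can pick it up by the clip. Only push it flat on the shelf, never grip, lift or tip it; leave the other things as they are and finish clear of it.

Things in the scene. Friction and masses are not known exactly. Their poses are not given: they have to be found in the camera images.
- riser: low fixed shelf standing on the bench: plywood deck 360 mm (its x) by 440 mm (its y) on a slotted-angle steel frame, deck top 100 mm above the bench, flat, without lips. Origin on the bench under the deck's centre, z up; its y axis points to the end over which the clipboard goes (roughly the robot's left). It stands elsewhere and turned a little each time.
- riser_edge (a point): middle of the upper edge of that end of the riser, at the height of the deck top; y points straight out past the edge (square to it), x along the edge, z up.
- clipboard: loose A5 hardboard clipboard, dark brown with a white form, 160 mm (its x) by 230 mm (its y) and 5 mm thick, about 0.2 kg, lying flat on the riser, turned a little. Origin at the centre of its underside; y points to the clip end, z up. A low steel clip, 110 mm wide, lies within the last 36 mm at the clip end and rises about 16 mm above the board. It slides with ordinary friction (a few newtons to push) and lies stable with up to 75 mm sticking out.
- clip_end (a point): middle of the clipboard's clip end edge (the leading edge, towards the riser's end), half-way up its thickness; axes as the clipboard's.
- back_end (a point): middle of the clipboard's plain back edge, opposite the clip, half-way up its thickness (a straight upright face 160 mm long and 5 mm high); axes as the clipboard's. The deck behind it is free for at least 100 mm, over a strip 200 mm wide along the middle of the riser.
- medicine_box: flat white medicine carton with a band round one end, 42 x 115 x 24 mm, lying on the riser beside the clipboard; origin at the centre of its underside. Leave alone.
- pill_jar: small white pill jar, 42 mm across, 58 mm tall, standing on the riser on the other side of the clipboard; origin at the centre of its base. Leave alone.
- tape_roll: roll of white tape lying flat on the riser near the corner away from the clip end and from the robot, 60 mm across, 25 mm tall; origin at the centre of its underside. Leave alone.
- amber_bottle: brown glass bottle on the bench, 62 mm across, 145 mm tall; origin at the centre of its base. Leave alone.
- upright_box: white carton standing on the bench, 50 x 85 x 120 mm tall; origin at the centre of its base. Leave alone.
- sanitiser: clear bottle on the bench, 56 mm across, 160 mm tall; origin at the centre of its base. Leave alone.
- mug: white mug on the bench, 80 mm across, 92 mm tall; origin at the centre of its base. Leave alone.

How it is judged:
At the end, for the whole second after the job is handed in: The clipboard lies flat and still on the riser (tilt under 0.04 rad, underside within 4 mm of the deck top), the middle of its clip end 50 to 70 mm past the riser's end, its long axis within 0.12 rad of square to the edge (y of clip_end in the frame of riser_edge between 0.05 and 0.07 m and angle between the y axis of clipboard and the y axis of riser, either way round below 0.12 rad and angle between clipboard's own z axis and vertical below 0.04 rad and z of clipboard in the frame of riser_edge between -0.004 and 0.004 m and linear speed of clipboard below 0.01 m/s); the robot touches nothing.
It fails at once if the clipboard is lifted more than 12 mm off the deck (z of clipboard in the frame of riser_edge above 0.012 m).
It fails at once if the clipboard is tipped by more than 0.1 rad (angle between clipboard's own z axis and vertical above 0.1 rad).
It fails at once if the clipboard is gripped or shoved hard (fingers on it with over 20 N) (contact force between the fingers and clipboard above 20 N).
It fails at once if a thing on the riser beside the clipboard is moved more than 15 mm or tipped (distance of any of medicine_box, pill_jar, tape_roll from where it was at the start of the episode above 0.015 m or angle between any of medicine_box, pill_jar, tape_roll's own z axis and vertical above 0.25 rad).
It fails at once if a thing on the bench is moved more than 15 mm or tipped (distance of any of amber_bottle, upright_box, sanitiser, mug from where it was at the start of the episode above 0.015 m or angle between any of amber_bottle, upright_box, sanitiser, mug's own z axis and vertical above 0.25 rad).
It also fails if it takes over 40 s, if anything falls off the work surface, if the arm or the gripper's body presses on something with over 40 N, if the wrist force passes 120 N, or if a joint passes its speed limit or range.

### The arm

A 6-joint arm with a two-finger parallel gripper is mounted at the origin on the work surface. World frame = base frame: x ahead of the robot, y to its left, z up, the work surface at z = 0. Lengths are in m, angles in rad, forces in N, time in s.
With the tool pointing down it reaches from about 0.35 to 0.8 m from the base axis. Payload 7.3 kg.
Tool frame: the origin (TCP) lies between the finger pads; the fingertips stand 25 mm ahead of it and the grasp point (between the pads) lies 6 mm ahead of it; z points along the fingers, y is the line along which they close (so a half turn about z gives the same grasp; the last joint's range is limited). The gripper opens to 85 mm and grips with 20 to 120 N. Pads are 22 mm wide; open, the fingers measure 114 mm over their backs; the gripper's body (76 mm by 85 mm) begins 54 mm behind the grasp point. The pads swing forward as they close: fully open they stand 13 mm farther back than shut.
Start: joints at [-0.146, 0.342, 1.524, -0, 1.275, -0.146], TCP at [0.525, 0, 0.256] pointing down, gripper open.
Joint ranges: [-2.53, 2.53], [-0.77, 2.02], [0.04, 2.7], [-1, 4.14], [0.28, 2.66], [-3.11, 3.11]. Speed limits (rad/s): [2.57, 2.57, 3.14, 3.14, 3.14, 3.14].

### API

Orientations are given as a unit quaternion [x, y, z, w].
In Python, from rig import bot gives the robot as it stands.
- The arm moves only by the tool send_rows, never from a script. Its argument "moves" is a list of rows, each a list of 3 entries, a list of its own where there are three numbers: the turn, a rotation vector about the world's x, y, z as a fraction of full scale, then the shift along the world's x, y, z as a fraction of full scale, then the closure in counts, from 0 (fully open) to 255 (shut). A call has 1 to 12 rows; each row is the pose to reach, as a shift and turn from the pose commanded when the call began; what a row does not reach only later rows make up. Full scale, the value 1, is 0.3 m for a shift and pi/2 rad for a turn. A row lasts 1/10 s, in which the tool goes at most 50 mm and 8.59 degrees, less where a joint would pass 70% of its speed; a pose out of reach is approached as far as the arm can. A call with a number of a shift or a turn outside -1 to 1 is refused whole. A call with a gripper value outside its range is refused whole. The fingers move at their own pace and stop on an object; "squeeze" is the grip in N (left out, the last holds). Time passes only in rows, so rows that repeat a pose let the fingers close. It gives the time, the measured TCP pose, the force, the opening and the grip force at its end, in the units of the state.
- bot.sense(): the state, without advancing time (a new reading comes with each control period).
- bot.grab_frame(name): name is "scene" or "side" or "wrist"; returns a dict with "img" (384x512x3 uint8, red, green, blue), "z_map" (384x512 float32, m along the optical axis (not along the pixel's ray), 0 where there is no reading), "fx", "fy", "cx", "cy" (pixels), "dist_coeffs" ([k1, k2, p1, p2, k3] as OpenCV has them; the pictures are not rectified), "rvec" (rotation vector, rad) and "tvec" (3), from world to camera coordinates, as OpenCV has them. Camera axes: x right, y down, z forward; pixel columns grow to the right and rows downward; lengths in m; the calibration is good to about 2 mm. A picture is of the moment at which its call begins.
- bot.close_job(): hands the job in; it is judged then, once.
The state is a dict: "clock": time; "qpos": joint angles; "dq": joint speeds; "joint_torque": joint torques, N m; "tool_pos": TCP position; "tcp_rot": TCP orientation; "contact_force": force on the tool from outside, world axes, zero at the start; "moment": the same for the moment, N m; "grip_width": finger opening in m; "gripper_force": force on a finger pad.
Only numpy, scipy, OpenCV 4.12 (cv2) and the standard library are available. Lean on these libraries where they do the work, as an engineer would, in place of code of your own. Each camera call takes 0.05 s, during which the arm holds its last target. There are 200 camera calls.

## Working session

There is one attempt and no reset: what is moved stays moved. The work goes in short steps, Python scripts to look and compute and a tool call to move; the robot and the scene stay as the last step left them, time stands still between calls to the robot, and variables do not carry over. Pictures are saved under pics/ and viewed, at most 10 in all, crops included, and the job is handed in when it is done.

Besides the shell and the picture viewer there is one more tool, called after "Call:" as name(argument=value, ...) on one line, values as JSON. send_rows: Moves the arm, as the interface text tells. Its arguments: {"type":"object","properties":{"moves":{"type":"array"},"squeeze":{"type":"number"}},"required":["moves"]}

```bash
mkdir -p pics; cat > h.py <<'E'
import numpy as np, cv2, pickle
from rig import bot
def grab(n,save=None):
    f=bot.grab_frame(n)
    if save:
        cv2.imwrite('pics/%s.png'%save,f['img'][:,:,::-1]); pickle.dump(f,open('pics/%s.pkl'%save,'wb'))
    return f
def load(s): return pickle.load(open('pics/%s.pkl'%s,'rb'))
def K(f): return np.array([[f['fx'],0,f['cx']],[0,f['fy'],f['cy']],[0,0,1.]])
def rays(f,uv):
    n=cv2.undistortPoints(np.array(uv,float).reshape(-1,1,2),K(f),np.array(f['dist_coeffs'],float)).reshape(-1,2)
    R=cv2.Rodrigues(np.array(f['rvec'],float))[0]; t=np.array(f['tvec'],float).ravel()
    return -R.T@t, np.c_[n,np.ones(len(n))]@R   # origin, dirs with unit depth
def plane(f,uv,z):
    o,d=rays(f,uv); return o+d*((z-o[2])/d[:,2])[:,None]
def proj(f,P): return cv2.projectPoints(np.array(P,float).reshape(-1,1,3),np.array(f['rvec'],float),np.array(f['tvec'],float),K(f),np.array(f['dist_coeffs'],float))[0].reshape(-1,2)
def cloud(f):
    v,u=np.mgrid[0:384,0:512]; o,d=rays(f,np.c_[u.ravel(),v.ravel()])
    P=o+d*f['z_map'].ravel()[:,None]; P[f['z_map'].ravel()<=0]=np.nan
    return P.reshape(384,512,3)
E
python3 - <<'E'
from h import *
for n in('scene','side','wrist'):
    f=grab(n,n+'0'); print(n,rays(f,[[256,192]])[0].round(3))
a=[cv2.imread('pics/%s0.png'%n) for n in('scene','side','wrist')]
s=bot.sense(); print(s['clock'],s['tool_pos'],s['tcp_rot'],s['contact_force'])
E
```

```text
scene [ 1.251 -0.181  1.263]
side [ 0.414 -0.974  0.981]
wrist [0.525 0.067 0.373]
0.15 [5.24747407e-01 6.26086603e-05 2.55804862e-01] [ 7.07110065e-01  7.07103279e-01 -3.34948478e-04 -4.41886316e-04] [ 0.40400739 -0.5446718   0.29195582]
```

View pics/scene0.png

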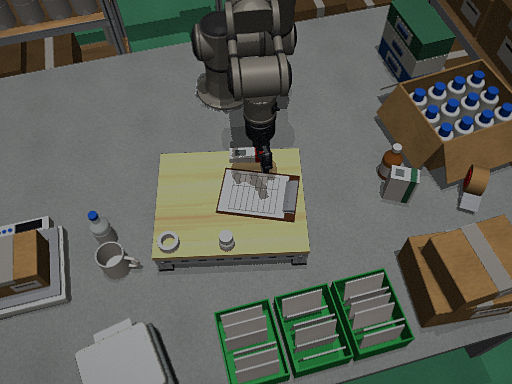

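View pics/side0.png

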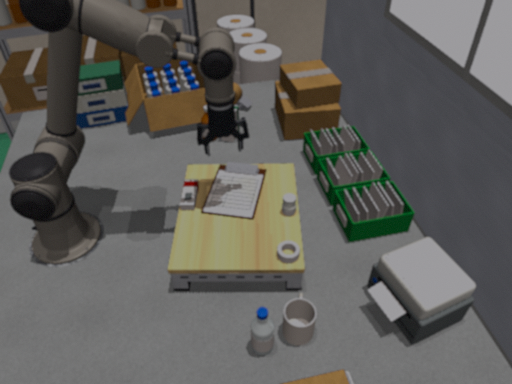

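View pics/wrist0.png

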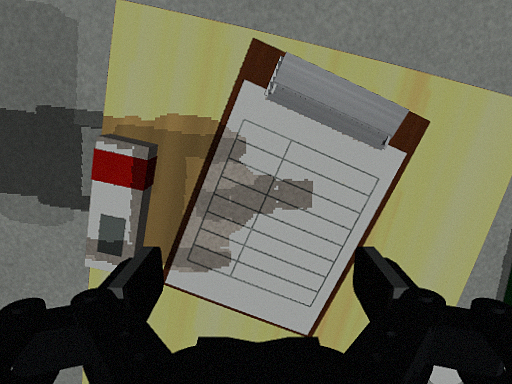

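The scene view shows the riser at about px (155–307, 150–258), with the clip end at right and the clipboard at about (218–300, 170–220). The pill jar is at (226,239), the tape at (168,241) and the box at (243,154). The side view shows the same layout. In the wrist view the board corners are about (254,38), (430,122), (310,335) and (165,284).

```bash
cat > meas.py <<'E'
from h import *
def board(f,zt=0.105,roi=None,dbg=None):
    hsv=cv2.cvtColor(f['img'],cv2.COLOR_RGB2HSV); h,s,v=cv2.split(hsv)
    m=(((h<13)|(h>172))&(s>110)&(v>25)&(v<130)).astype(np.uint8)
    P=cloud(f); m&=(np.abs(P[...,2]-zt)<0.015).astype(np.uint8)
    if roi is not None:
        mm=np.zeros_like(m); cv2.fillPoly(mm,[np.array(roi,np.int32)],1); m&=mm
    m=cv2.morphologyEx(m,cv2.MORPH_OPEN,np.ones((2,2),np.uint8))
    if dbg: cv2.imwrite('pics/%s.png'%dbg,m*255)
    v,u=np.nonzero(m); hull=cv2.convexHull(np.c_[u,v].astype(np.float32)).reshape(-1,2)
    X=plane(f,hull,zt)[:,:2]
    r=cv2.minAreaRect((X*1000).astype(np.float32)); return r,cv2.boxPoints(r),hull
def deck(f,lo=0.09,hi=0.108):
    h,s,v=cv2.split(cv2.cvtColor(f['img'],cv2.COLOR_RGB2HSV)); P=cloud(f)
    m=((h>14)&(h<36)&(s>60)&(P[...,2]>lo)&(P[...,2]<hi)&(np.abs(P[...,1])<.45)&(P[...,0]>.2)&(P[...,0]<.95)).astype(np.uint8)
    m=cv2.morphologyEx(m,cv2.MORPH_OPEN,np.ones((3,3),np.uint8))
    v,u=np.nonzero(m); hull=cv2.convexHull(np.c_[u,v].astype(np.float32)).reshape(-1,2)
    z=np.median(P[...,2][m>0]); X=plane(f,hull,0.1)[:,:2]
    r=cv2.minAreaRect((X*1000).astype(np.float32)); return r,cv2.boxPoints(r),z
E
python3 - <<'E'
from meas import *
np.set_printoptions(suppress=True,precision=1)
for n in('scene','side'):
    r,b,z=deck(load(n+'0')); print(n,'deck',np.round(r[0],1),np.round(r[1],1),r[2],'z',z); print(b)
    r,b,h=board(load(n+'0'),roi={'scene':[(210,160),(305,160),(305,228),(210,228)],'side':[(198,160),(272,160),(272,222),(198,222)]}[n],dbg='mb_'+n); print('board',r);print(b)
r,b,h=board(load('wrist0'),roi=[(240,20),(450,110),(310,350),(150,290)],dbg='mb_w'); print('wrist board',r);print(b); print(h)
f=load('wrist0'); P=cloud(f)
print('z form',np.nanmedian(P[200:260,230:300,2]),'deck',np.nanmedian(P[200:240,420:450,2]))
# two-view height: triangulate pill-free points: deck corner clip-end far
for n in('scene','side'):
    P=cloud(load(n+'0')); m=(P[...,2]>.112)&(P[...,2]<.175)&(P[...,0]>.3)&(P[...,0]<.9)&(np.abs(P[...,1])<.3)
    k,l,st,c=cv2.connectedComponentsWithStats(m.astype(np.uint8))
    for i in range(1,k):
        if st[i,4]>15: q=P[l==i]; print(n,st[i],q.min(0).round(3),q.max(0).round(3))
E
python3 - <<'E'
import cv2,numpy as np
E
```

```text
scene deck [582.6  35.4] [741.7 389.8] 73.73516082763672 z 0.10122268472379647
[[ 291.7 -266. ]
 [ 665.8 -375.2]
 [ 873.6  336.8]
 [ 499.4  446. ]]
board ((533.85302734375, -1.405853271484375), (221.35159301757812, 201.41615295410156), 66.6938705444336)
[[ 397.6  -63.2]
 [ 582.6 -142.9]
 [ 670.1   60.4]
 [ 485.2  140.1]]
side deck [619.3  27.6] [764.7 455.6] 73.57777404785156 z 0.09936422499897513
[[ 292.7 -274.7]
 [ 729.7 -403.5]
 [ 945.9  330. ]
 [ 508.9  458.8]]
board ((591.0540161132812, 70.30887603759766), (12.237639427185059, 145.0020294189453), 67.76148986816406)
[[521.6  92.1]
 [655.8  37.2]
 [660.5  48.5]
 [526.3 103.4]]
wrist board ((549.908203125, -14.360366821289062), (228.980712890625, 159.1715087890625), 66.81411743164062)
[[ 431.7  -88.3]
 [ 578.  -150.9]
 [ 668.1   59.5]
 [ 521.8  122.2]]
[[429. 124.]
 [419. 144.]
 [398. 183.]
 [354. 263.]
 [324. 316.]
 [316. 330.]
 [313. 335.]
 [312. 336.]
 [309. 336.]
 [295. 333.]
 [253. 318.]
 [199. 298.]
 [167. 286.]
 [165. 279.]
 [164. 274.]
 [164. 271.]
 [193. 195.]
 [223. 117.]
 [244.  63.]
 [251.  46.]
 [254.  40.]
 [257.  40.]
 [274.  48.]
 [412. 113.]
 [428. 121.]
 [429. 122.]]
z form 0.10574830571986749 deck 0.10012444297825177
scene [229 147  31  15 373] [ 0.4 -0.1  0.1] [0.4 0.  0.1]
scene [283 181  15  31 307] [0.5 0.  0.1] [0.6 0.1 0.1]
scene [166 231  13  21 138] [ 0.6 -0.3  0.1] [ 0.7 -0.3  0.1]
scene [219 230  16  21 264] [ 0.7 -0.2  0.1] [ 0.7 -0.1  0.2]
side [226 162  33  12 238] [0.5 0.  0.1] [0.6 0.1 0.1]
side [180 179  19  29 414] [ 0.4 -0.1  0.1] [0.4 0.  0.1]
side [282 193  15  21 257] [ 0.7 -0.2  0.1] [ 0.7 -0.1  0.2]
side [278 241  21  11 120] [ 0.6 -0.3  0.1] [ 0.7 -0.3  0.1]
```

```bash
python3 - <<'E'
import re
s=open('meas.py').read()
s=s.replace("    v,u=np.nonzero(m); hull=cv2.convexHull(np.c_[u,v].astype(np.float32)).reshape(-1,2)\n    z=","    k,l,st,c=cv2.connectedComponentsWithStats(m); m=(l==1+np.argmax(st[1:,4])).astype(np.uint8)\n    v,u=np.nonzero(m); hull=cv2.convexHull(np.c_[u,v].astype(np.float32)).reshape(-1,2)\n    z=")
open('meas.py','w').write(s)
E
python3 - <<'E'
from meas import *
np.set_printoptions(suppress=True,precision=3)
for n in('scene','side'):
    r,b,z=deck(load(n+'0')); print(n,'deck',r,'z',z); print(b)
    P=cloud(load(n+'0')); m=(P[...,2]>.112)&(P[...,2]<.175)&(P[...,0]>.3)&(P[...,0]<.9)&(np.abs(P[...,1])<.32)
    k,l,st,c=cv2.connectedComponentsWithStats(m.astype(np.uint8))
    for i in range(1,k):
        if st[i,4]>15: q=P[l==i]; print(n,st[i,:2],*[round(float(x),3) for x in np.r_[q.min(0),q.max(0)]])
E
```

```text
scene deck ((584.0887451171875, -110.627685546875), (439.358642578125, 181.87005615234375), 76.64984130859375) z 0.10129485790668769
[[ 444.887 -303.374]
 [ 621.842 -345.368]
 [ 723.291   82.118]
 [ 546.335  124.112]]
scene [229 147] 0.372 -0.072 0.112 0.435 0.018 0.133
scene [283 181] 0.534 0.038 0.112 0.639 0.104 0.128
scene [159 231] 0.61 -0.32 0.112 0.67 -0.27 0.132
scene [219 230] 0.666 -0.163 0.113 0.708 -0.122 0.166
side deck ((542.481201171875, -106.42291259765625), (443.8717041015625, 358.35736083984375), 77.23379516601562) z 0.09936676426914659
[[ 318.69  -283.279]
 [ 668.189 -362.466]
 [ 766.272   70.433]
 [ 416.774  149.62 ]]
side [226 162] 0.538 0.036 0.112 0.643 0.105 0.124
side [180 179] 0.375 -0.074 0.112 0.441 0.048 0.128
side [282 193] 0.666 -0.166 0.112 0.707 -0.124 0.161
side [278 241] 0.612 -0.32 0.113 0.671 -0.27 0.129
```

```bash
python3 - <<'E'
from meas import *
np.set_printoptions(suppress=True,precision=4)
f=load('wrist0'); h,s,v=cv2.split(cv2.cvtColor(f['img'],cv2.COLOR_RGB2HSV))
def edge(f,z,pts):  # fit line to world pts
    X=plane(f,pts,z)[:,:2]; vx,vy,x,y=cv2.fitLine((X*1000).astype(np.float32),cv2.DIST_HUBER,0,.01,.01).ravel()
    return np.degrees(np.arctan2(vy,vx)),x,y
pts=[]
for u in range(130,500,10):
    c=s[:,u]; r=np.nonzero((c[:150]>90))[0]
    if len(r) and r[0]>1: pts.append((u,r[0]-.5))
print(pts[::8]); print('wrist edge',edge(f,.1,pts))
g=load('scene0'); h,s,v=cv2.split(cv2.cvtColor(g['img'],cv2.COLOR_RGB2HSV)); P=cloud(g)
pts=[]
for r in range(165,245,4):
    c=np.nonzero((s[r,295:325]>90))[0]; pts.append((295+c[-1]+.5,r))
print(pts[::6],'scene edge',edge(g,.1,pts))
print(plane(g,[(300,149),(308,249),(153,258),(160,153)],.1))
E
```

```text
[(130, np.float64(1.5)), (210, np.float64(19.5)), (290, np.float64(38.5)), (370, np.float64(58.5)), (450, np.float64(79.5))]
wrist edge (np.float32(-12.543939), np.float32(558.2168), np.float32(121.84486))Traceback (most recent call last):
  File "<stdin>", line 15, in <module>
IndexError: index -1 is out of bounds for axis 0 with size 0
```

The board measures 229×159 mm in the wrist view, which matches the spec. Its top is at z≈0.1055 and the deck at 0.100. The riser's outward normal is turned 12.5° from world y, and the end edge lies at n=240 mm. The clip end is at n=218 mm and turned 10.6° from square.

I'll push with both open fingertips as a wide bar square to the riser, which should also straighten the board. First I move behind it, at n=-65 mm and e=537 mm, with the tool turned -0.219 rad.

Call:
send_rows(moves=[[[0,0,-0.07],[-0.02,-0.15,0],0],[[0,0,-0.1393],[-0.035,-0.3,0],0],[[0,0,-0.1393],[-0.049,-0.45,0],0],[[0,0,-0.1393],[-0.049,-0.6,0],0],[[0,0,-0.1393],[-0.049,-0.6,0],0],[[0,0,-0.1393],[-0.049,-0.6,-0.12],0],[[0,0,-0.1393],[-0.049,-0.6,-0.24],0],[[0,0,-0.1393],[-0.049,-0.6,-0.36],0],[[0,0,-0.1393],[-0.049,-0.6,-0.36],0],[[0,0,-0.1393],[-0.049,-0.6,-0.36],0]])

```text
clock: 1.15
tool_pos: [0.5105, -0.1795, 0.1487]
tcp_rot: [0.78, 0.626, -0.0, -0.0]
contact_force: [-0.2, -0.1, -0.1]
grip_width: 0.0852
gripper_force: 0.0
```

```bash
python3 - <<'E'
from meas import *
s=bot.sense(); print(s['clock'],s['tool_pos'],s['contact_force'],s['grip_width'])
f=grab('side','side1')
c=f['img'][140:300,150:330,::-1]; cv2.imwrite('pics/c1.png',cv2.resize(c,None,fx=4,fy=3.5)[:600,:720])
E
```

```text
1.15 [ 0.51049988 -0.17952766  0.14870224] [-0.20812683 -0.06973375 -0.13895194] 0.08516746872882994
```

View pics/c1.png

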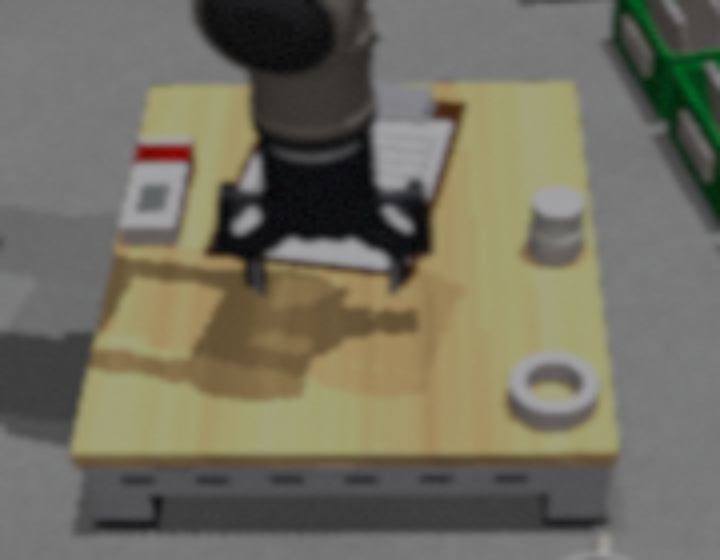

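The crop shows the open fingertips at about (260,290) and (400,285). They are behind the back edge at (270–410, 262), and the deck below them is free. Next I descend in small steps, watching the force.

Call:
send_rows(moves=[[[0,0,0],[0,0,-0.03],0],[[0,0,0],[0,0,-0.06],0],[[0,0,0],[0,0,-0.07],0],[[0,0,0],[0,0,-0.073],0],[[0,0,0],[0,0,-0.073],0]])

```text
clock: 1.7
tool_pos: [0.5103, -0.18, 0.1264]
tcp_rot: [0.78, 0.626, 0.0, -0.0]
contact_force: [0.9, -0.4, 0.5]
grip_width: 0.0854
gripper_force: 0.0
```

Call:
send_rows(moves=[[[0,0,0],[0,0,-0.005],0],[[0,0,0],[0,0,-0.01],0],[[0,0,0],[0,0,-0.01],0]])

```text
clock: 2.0
tool_pos: [0.5103, -0.18, 0.1233]
tcp_rot: [0.78, 0.626, -0.0, -0.0]
contact_force: [-0.3, -0.1, 0.8]
grip_width: 0.0856
gripper_force: 0.0
```

Call:
send_rows(moves=[[[0,0,0],[0,0,-0.005],0],[[0,0,0],[0,0,-0.01],0],[[0,0,0],[0,0,-0.01],0]])

```text
clock: 2.3
tool_pos: [0.5102, -0.1799, 0.1202]
tcp_rot: [0.78, 0.626, -0.0, -0.0]
contact_force: [-0.1, -0.7, 0.5]
grip_width: 0.0852
gripper_force: 0.0
```

Call:
send_rows(moves=[[[0,0,0],[0,0,-0.005],0],[[0,0,0],[0,0,-0.01],0],[[0,0,0],[0,0,-0.01],0]])

```text
clock: 2.6
tool_pos: [0.5102, -0.1799, 0.1172]
tcp_rot: [0.78, 0.626, -0.0, -0.0]
contact_force: [0.5, -0.2, 1.1]
grip_width: 0.0854
gripper_force: 0.0
```

Call:
send_rows(moves=[[[0,0,0],[0,0,-0.003],0],[[0,0,0],[0,0,-0.006],0],[[0,0,0],[0,0,-0.006],0]])

```text
clock: 2.9
tool_pos: [0.5102, -0.18, 0.1155]
tcp_rot: [0.78, 0.626, -0.0, -0.0]
contact_force: [0.0, 0.1, 0.2]
grip_width: 0.0856
gripper_force: 0.0
```

Call:
send_rows(moves=[[[0,0,0],[0,0,-0.003],0],[[0,0,0],[0,0,-0.005],0],[[0,0,0],[0,0,-0.005],0]])

```text
clock: 3.2
tool_pos: [0.5103, -0.18, 0.114]
tcp_rot: [0.78, 0.626, -0.0, -0.0]
contact_force: [0.1, 0.0, -0.5]
grip_width: 0.0853
gripper_force: 0.0
```

Call:
send_rows(moves=[[[0,0,0],[0,0,-0.003],0],[[0,0,0],[0,0,-0.003],0]])

```text
clock: 3.4
tool_pos: [0.5103, -0.18, 0.1131]
tcp_rot: [0.78, 0.626, -0.0, -0.0]
contact_force: [0.2, 0.1, -0.3]
grip_width: 0.0854
gripper_force: 0.0
```

Call:
send_rows(moves=[[[0,0,0],[0,0,-0.003],0],[[0,0,0],[0,0,-0.003],0]])

```text
clock: 3.6
tool_pos: [0.5103, -0.18, 0.1122]
tcp_rot: [0.78, 0.626, -0.0, -0.0]
contact_force: [-0.7, 0.1, -0.7]
grip_width: 0.0854
gripper_force: 0.0
```

Call:
send_rows(moves=[[[0,0,0],[0,0,-0.003],0],[[0,0,0],[0,0,-0.003],0]])

```text
clock: 3.8
tool_pos: [0.5104, -0.18, 0.1119]
tcp_rot: [0.78, 0.626, 0.0, 0.0]
contact_force: [-1.8, 1.3, 4.3]
grip_width: 0.0853
gripper_force: 2.2
```

Call:
send_rows(moves=[[[0,0,0],[0,0,-0.003],0],[[0,0,0],[0,0,-0.003],0]])

```text
clock: 4.0
tool_pos: [0.5104, -0.18, 0.1118]
tcp_rot: [0.78, 0.626, 0.0, 0.0]
contact_force: [-2.3, 2.2, 11.7]
grip_width: 0.0855
gripper_force: 5.9
```

Contact is at TCP z = 0.112, so the tip is 12 mm ahead of the TCP as expected. I raise about 1.5 mm, then push along the riser normal in 5 mm rows.

Call:
send_rows(moves=[[[0,0,0],[0,0,0.011],0],[[0,0,0],[0,0,0.011],0]])

```text
clock: 4.2
tool_pos: [0.5105, -0.1801, 0.1141]
tcp_rot: [0.78, 0.626, 0.0, 0.0]
contact_force: [0.3, 0.3, 0.1]
grip_width: 0.0854
gripper_force: 0.0
```

Call:
send_rows(moves=[[[0,0,0],[0.0036,0.0163,0],0],[[0,0,0],[0.0072,0.0325,0],0],[[0,0,0],[0.0109,0.0488,0],0],[[0,0,0],[0.0145,0.0651,0],0],[[0,0,0],[0.0181,0.0814,0],0],[[0,0,0],[0.0217,0.0976,0],0],[[0,0,0],[0.0253,0.1139,0],0],[[0,0,0],[0.029,0.1302,0],0],[[0,0,0],[0.0326,0.1464,0],0],[[0,0,0],[0.0362,0.1627,0],0],[[0,0,0],[0.0398,0.179,0],0],[[0,0,0],[0.0434,0.1952,0],0]])

```text
clock: 5.4
tool_pos: [0.5235, -0.1211, 0.1139]
tcp_rot: [0.78, 0.626, 0.0, 0.0]
contact_force: [0.8, -1.9, 0.3]
grip_width: 0.0853
gripper_force: 0.7
```

```bash
python3 - <<'E'
from meas import *
f=grab('wrist','w2'); grab('scene','s2'); grab('side','d2'); s=bot.sense(); print(s['tool_pos'],s['contact_force'],s['clock'])
a=load('d2')['img'][140:300,150:330,::-1]; a=cv2.resize(a,(400,356)); b=cv2.resize(f['img'][:,:,::-1],(400,300))
c=np.zeros((356,800,3),np.uint8); c[:,:400]=a; c[:300,400:]=b; cv2.imwrite('pics/c2.png',c)
E
```

```text
[ 0.52330311 -0.12090931  0.11374983] [0.07411421 0.8472447  0.55995996] 5.55
```

View pics/c2.png

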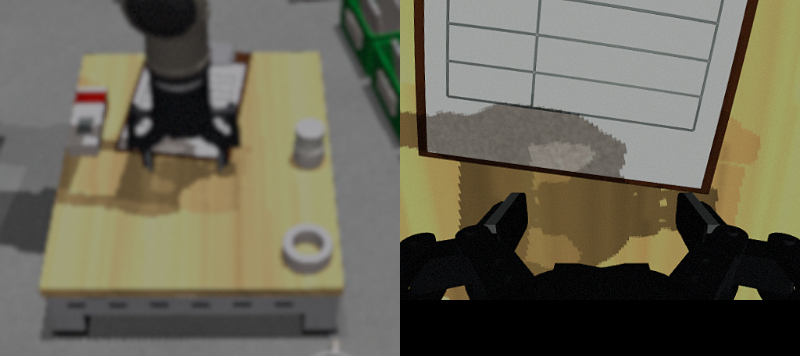

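The wrist view shows the far fingertip at the back edge (about (695,192) in the crop). The board is turning towards square and the near finger is still clear of it. I continue.

Call:
send_rows(moves=[[[0,0,0],[0.0036,0.0163,0],0],[[0,0,0],[0.0072,0.0325,0],0],[[0,0,0],[0.0109,0.0488,0],0],[[0,0,0],[0.0145,0.0651,0],0],[[0,0,0],[0.0181,0.0814,0],0],[[0,0,0],[0.0217,0.0976,0],0],[[0,0,0],[0.0253,0.1139,0],0],[[0,0,0],[0.029,0.1302,0],0]])

```text
clock: 6.35
tool_pos: [0.5321, -0.0819, 0.1138]
tcp_rot: [0.78, 0.626, 0.0, 0.0]
contact_force: [0.7, -1.3, 0.9]
grip_width: 0.0852
gripper_force: 0.6
```

```bash
cat > chk.py <<'E'
from meas import *
import sys
t=sys.argv[1]; np.set_printoptions(suppress=True,precision=1)
f=grab('wrist','w'+t); g=grab('scene','s'+t); s=bot.sense(); print(s['tool_pos'],s['contact_force'],s['clock'])
n=np.array([.2172,.9761]); e=np.array([.9761,-.2172])
h,sa,v=cv2.split(cv2.cvtColor(g['img'],cv2.COLOR_RGB2HSV))
# wrist: fit back edge from lowest white/brown pixel per column above fingers
h,sa,v=cv2.split(cv2.cvtColor(f['img'],cv2.COLOR_RGB2HSV))
br=((((h<13)|(h>172))&(sa>110)&(v>25)&(v<130)))
pts=[(u,np.nonzero(br[:300,u])[0].max()+.5) for u in range(60,385,5) if br[:300,u].any()]
X=plane(f,pts,.105)[:,:2]*1000
vx,vy,x,y=cv2.fitLine(X.astype(np.float32),cv2.DIST_HUBER,0,.01,.01).ravel()
d=np.array([vx,vy]); d*=np.sign(d[0])
print('back edge angle vs riser edge deg',np.degrees(np.arctan2(d@n,d@e)),'n at e=540:',np.median(X@n-(X@e-540)*(d@n)/(d@e)),len(pts))
a=cv2.resize(g['img'][120:250,190:340,::-1],(400,347)); b=cv2.resize(f['img'][:,:,::-1],(400,300))
c=np.zeros((347,800,3),np.uint8); c[:,:400]=a; c[:300,400:]=b; cv2.imwrite('pics/c%s.png'%t,c)
E
python3 chk.py 3
```

```text
[ 0.5 -0.1  0.1] [ 0.1  0.8 -0.5] 6.45
back edge angle vs riser edge deg -3.3459509462495554 n at e=540: 50.47240738221688 55
```

View pics/c3.png

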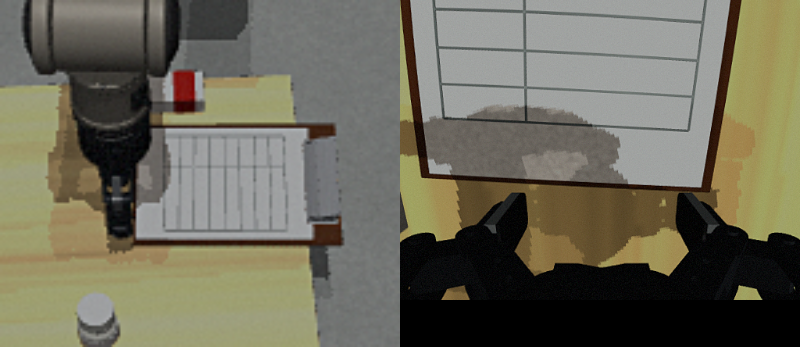

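The wrist view shows the board 3.3° from square, with its back edge at n=50.5 mm against a target of 70. The scene view shows the clip already overhanging the end. I push 17 mm more, gently.

Call:
send_rows(moves=[[[0,0,0],[0.003,0.0133,0],0],[[0,0,0],[0.006,0.0267,0],0],[[0,0,0],[0.009,0.04,0],0],[[0,0,0],[0.0115,0.052,0],0],[[0,0,0],[0.0123,0.0553,0],0],[[0,0,0],[0.0123,0.0553,0],0]])

```text
clock: 7.05
tool_pos: [0.5357, -0.0655, 0.1138]
tcp_rot: [0.78, 0.626, 0.0, -0.0]
contact_force: [-0.4, -0.0, 0.4]
grip_width: 0.0853
gripper_force: 0.0
```

```bash
python3 chk.py 4; python3 - <<'E'
from meas import *
np.set_printoptions(suppress=True,precision=1)
n=np.array([.2172,.9761]); e=np.array([.9761,-.2172])
for nm,t in(('scene','s4'),):
    g=load(t); h,s,v=cv2.split(cv2.cvtColor(g['img'],cv2.COLOR_RGB2HSV))
    br=((((h<13)|(h>172))&(s>110)&(v>25)&(v<130))).astype(np.uint8); br[:, :240]=0; br[:,330:]=0; br[:160]=0; br[230:]=0
    k,l,st,c=cv2.connectedComponentsWithStats(br)
    br=np.isin(l,[i for i in range(1,k) if st[i,4]>8])
    V,U=np.nonzero(br); hu=cv2.convexHull(np.c_[U,V].astype(np.float32)).reshape(-1,2); X=plane(g,hu,.105)[:,:2]*1000
    print(hu.astype(int).tolist()); print(np.c_[X@e,X@n-240.2])
E
```

```text
[ 0.5 -0.1  0.1] [-0.2 -0.6  0.2] 7.15
back edge angle vs riser edge deg -0.6140517894273412 n at e=540: 65.9880325727931 55
[[323, 208], [306, 209], [277, 210], [246, 211], [245, 209], [255, 160], [262, 160], [317, 164], [318, 165], [323, 205]]
[[ 597.1   51. ]
 [ 598.     1.2]
 [ 597.1  -83.4]
 [ 596.  -173.7]
 [ 589.1 -176.4]
 [ 414.3 -140.8]
 [ 415.4 -119. ]
 [ 439.5   50.3]
 [ 443.4   53. ]
 [ 587.    52.1]]
```

The board is now 0.6° from square with the clip end about 54–56 mm past the edge. One last 5 mm push, then I back off and lift away.

Call:
send_rows(moves=[[[0,0,0],[0.0018,0.0081,0],0],[[0,0,0],[0.0036,0.0163,0],0],[[0,0,0],[0.0036,0.0163,0],0],[[0,0,0],[0.0,0.0,0],0],[[0,0,0],[-0.0217,-0.0976,0],0],[[0,0,0],[-0.0362,-0.1627,0],0],[[0,0,0],[-0.0362,-0.1627,0],0],[[0,0,0],[-0.0362,-0.1627,0.15],0],[[0,0,0],[-0.0362,-0.1627,0.3],0],[[0,0,0],[-0.0362,-0.1627,0.45],0],[[0,0,0],[-0.0362,-0.1627,0.5],0],[[0,0,0],[-0.0362,-0.1627,0.5],0]])

```text
clock: 8.35
tool_pos: [0.526, -0.1144, 0.2667]
tcp_rot: [0.78, 0.626, 0.002, 0.003]
contact_force: [-0.1, 0.2, 0.2]
grip_width: 0.0856
gripper_force: 0.0
```

```bash
python3 chk.py 5; python3 - <<'E'
from meas import *
np.set_printoptions(suppress=True,precision=1)
n=np.array([.2172,.9761]); e=np.array([.9761,-.2172])
g=load('s5'); h,s,v=cv2.split(cv2.cvtColor(g['img'],cv2.COLOR_RGB2HSV))
br=((((h<13)|(h>172))&(s>110)&(v>25)&(v<130))).astype(np.uint8); br[:, :240]=0; br[:,335:]=0; br[:160]=0; br[230:]=0
V,U=np.nonzero(br); hu=cv2.convexHull(np.c_[U,V].astype(np.float32)).reshape(-1,2); X=plane(g,hu,.105)[:,:2]*1000
print(np.c_[hu,X@e,X@n-240.2])
E
```

```text
[ 0.5 -0.1  0.3] [-0.3 -0.2  0.7] 8.45
back edge angle vs riser edge deg -11.360128756883093 n at e=540: 70.06627831708789 52
[[ 324.   207.   593.9   54.3]
 [ 315.   208.   595.9   27.7]
 [ 296.   209.   596.5  -27.9]
 [ 265.   210.   595.4 -118.3]
 [ 247.   210.   592.8 -170.7]
 [ 246.   185.   505.8 -171.3]
 [ 246.   167.   439.5 -169.6]
 [ 255.   160.   414.3 -140.8]
 [ 262.   160.   415.4 -119. ]
 [ 318.   164.   439.6   53.4]
 [ 319.   165.   443.6   56.1]
 [ 324.   200.   570.1   57. ]]
```

View pics/c5.png

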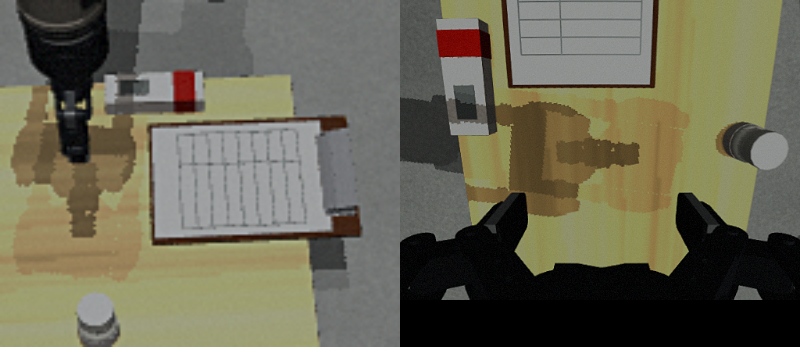

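The scene view shows the clip overhanging and the carton and jar in place. In the wrist view the back edge (510–655, 86) is parallel to the tool, so the board is square. The -11° in the printout came from carton columns in the edge fit. The overhang measures about 58–60 mm and the arm is clear.

```bash
python3 -c "
from rig import bot
print(bot.close_job())"
```

```text
the job is handed in; nothing more can be done
None
```

The clipboard was pushed flat along the riser until its clip stuck out about 58–60 mm by camera, square to the edge, with the arm clear; I handed the job in at about 8.5 s, and no verdict came back.

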